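# Lean the recipe screen back to 30 degrees

## Robot

A 6-joint arm with a two-finger parallel gripper is mounted at the origin on the work surface. World frame = base frame: x ahead of the robot, y to its left, z up, the work surface at z = 0. Lengths are in mm, angles in rad, forces in N, time in s.
With the tool pointing down it reaches from about 300 to 775 mm from the base axis. Payload 14.6 kg.
Tool frame: the origin (TCP) lies on the centre line of the jaws, within the pads' length; the fingertips stand 17 mm ahead of it and the grasp point (between the pads) lies 2 mm behind it; x points along the fingers, z is the direction in which the jaws open and shut, and the axes are right-handed (so a half turn about x gives the same grasp; the last joint's range is limited). The gripper opens to 85 mm and grips with 20 to 120 N. Pads are 22 mm wide; open, the fingers measure 114 mm over their backs; the gripper's body (76 mm by 85 mm) begins 54 mm behind the grasp point. The pads swing forward as they close: fully open they stand 13 mm farther back than shut.
Start: joints at [-1.298, 0.3, 1.521, -0, 1.321, -0.067], TCP at [183.307, -518.544, 248.281] pointing down, gripper open.
Joint ranges: [-3.03, 3.03], [-0.79, 2.21], [0.23, 2.52], [-1.04, 4.18], [0, 3.07], [-2.55, 2.55]. Speed limits (rad/s): [2.22, 2.22, 2.57, 3.14, 3.14, 3.14].

## Interface

Orientations are given as a 3x3 rotation matrix whose columns are the frame's x, y, z axes.
In Python, from bench import arm gives the robot as it stands.
- The arm moves only by the tool arm_command, never from a script. Its argument "motion" is a list of rows, each a list of 5 numbers: the finger opening in mm, from 0 to 85.4, then the shift along the tool's x, y, z in mm, then the turn about the tool's x in rad. A call has exactly 8 rows; each row shifts and turns the commanded pose from where the row before left it, along the tool's axes as they then stand; what a row does not reach is not made up. A row lasts 1/12 s, in which the tool goes at most 41.7 mm and 7.16 degrees, less where a joint would pass 70% of its speed; a pose out of reach is approached as far as the arm can. A call with a gripper value outside its range is refused whole. The fingers move at their own pace and stop on an object; "grip_force" is the grip in N (left out, the last holds). Time passes only in rows, so rows that do not move let the fingers close, or fill a call up. It gives the time, the measured TCP pose, the force and the opening at its end, in the units of the state.
- arm.observe(): the state, without advancing time (a new reading comes with each control period).
- arm.grab_frame(name): name is "side" or "top" or "wrist"; returns the picture (384x512x3 uint8, blue, green, red); there is no depth.
- arm.get_calibration(name): a dict with "fx", "fy", "cx", "cy" (pixels), "xyz" and "orientation" of the camera in the world; the wrist camera has in their place "mount" (4x4, takes a point from camera to tool coordinates, whose origin is the TCP and whose axes are the tool frame's). Camera axes: x right, y up, looking along -z (the intrinsics and any distortion apply to the point x, -y, -z); pixel columns grow to the right and rows downward; lengths in mm; the calibration is good to about 2 mm. The wrist camera is an equidistant fisheye: a pixel r from the principal point sees the ray r / f radians off the axis. A picture is of the moment at which its call begins: read the wrist's pose just before it. get_calibration takes no time and is no camera call.
- arm.sign_off(): hands the job in, once; it reports no verdict.
The state is a dict: "t": time; "joint_pos": joint angles; "qvel": joint speeds; "joint_efforts": joint torques, N m; "tool_pos": TCP position; "orientation": TCP orientation; "ft_force": force on the tool from outside, world axes, zero at the start; "wrist_torque": the same for the moment, N m; "grip_width": finger opening in mm.
Only numpy, scipy, OpenCV 4.12 (cv2) and the standard library are available. Lean on these libraries where they do the work, as an engineer would, in place of code of your own. Each camera call takes 0.05 s, during which the arm holds its last target. There are 200 camera calls.

## Task

The white-framed recipe screen on the worktop stands too upright to be read while cooking. Lean it back to 30 degrees from upright and let go, so that it stays there by itself. Leave the wooden cookbook easel and the glass jar with the red label as they are.

Things in the scene. Friction and masses are not known exactly. Their poses are not given: they have to be found in the camera images.
- screen (a joint): Lean of the recipe screen about its level friction hinge, rad: 0 upright, positive leaning back with its top towards the robot's side (the picture faces away from the robot, then upwards). Range -0.4 to 1.3; it stays where it is left; 3 to 6 N at the top edge moves it. Starts between -0.2 and 0.2. 30 degrees is 0.52.
- screen_top (a point): Middle of the screen's top edge: white panel 220 mm wide, 145 tall, 12 thick, dark picture on one side; pinch it across its thickness. Axes tilt with it: z up along the panel, y along the edge, x out of the picture. Hinge axis 150 mm from here along -z, parallel to y, 40 mm above the worktop. Grey fixed foot, 160 mm wide, 14 high, from 100 mm behind the hinge to 50 before it.
- easel_top (a point): Middle of the top edge of the cookbook easel, a look-alike bystander: brown wooden board 230 mm wide, 165 tall, 12 thick, with an open paper book, hinged like the screen 170 mm from here along -z, on a fixed wooden foot. Axes as for the screen. It stands beside the screen, to its left or right. Not to be moved.
- jar_center (a point): Centre, half-way up, of a closed glass jar with a red label and steel cap, 72 mm across and 130 tall, loose on the worktop. Not to be moved.
Not all that is in view belongs to the job. What is shaped like the part that bears screen but green is not meant.

How it is judged:
By the outcome, as a careful person would: the job done as asked, in the order asked, and still so for the second after the job is handed in, with the robot touching nothing.
It also fails if it takes over 32 s, if anything falls off the work surface, if the arm or the gripper's body presses on something with over 40 N, if the wrist force passes 120 N, or if a joint passes its speed limit or range.

## Working session

There is one attempt and no reset: what is moved stays moved. The work goes in short steps, Python scripts to look and compute and a tool call to move; the robot and the scene stay as the last step left them, time stands still between calls to the robot, and variables do not carry over. Pictures are saved under pics/ and viewed, about 8 in all and at most 12, crops included, and the job is handed in when it is done.

Besides the shell and the picture viewer there is one more tool, called after "Call:" by a JSON object that holds its "op" and its "data", one argument or row to a line. arm_command: Moves the arm, as the interface text tells. Its arguments: {"type":"object","properties":{"motion":{"type":"array","items":{"type":"array","items":{"type":"number"}}},"grip_force":{"type":"number"}},"required":["motion"]}

```bash
mkdir -p pics; ls; python3 - <<'E'
from bench import arm
import cv2,numpy as np
s=arm.observe();print(s['t'],s['tool_pos'],s['orientation'])
for n in("side","top"):
    cv2.imwrite(f"pics/{n}0.png",arm.grab_frame(n));print(n,arm.get_calibration(n))
print(arm.get_calibration("wrist"))
E
```

```text
pics
0.0 [ 183.24526646 -518.34429856  247.69764392] [[-3.09496533e-04  9.42822452e-01  3.33295255e-01]
 [ 1.13618667e-03  3.33295388e-01 -9.42821772e-01]
 [-9.99999307e-01  8.68855576e-05 -1.17437607e-03]]
side {'fx': 486.7000341508838, 'fy': 486.7000341508838, 'cx': 250.68655372211643, 'cy': 191.49441272581038, 'xyz': array([464.68749523, 894.91511272, 709.7920064 ]), 'orientation': array([[-0.99067351,  0.08844745, -0.1036487 ],
       [-0.13498909, -0.53354663,  0.83492871],
       [ 0.0185459 ,  0.84113319,  0.54050995]])}
top {'fx': 381.08736105583733, 'fy': 381.08736105583733, 'cx': 253.025706413551, 'cy': 188.80607955627545, 'xyz': array([533.08024395,  -7.54766785, 849.02595755]), 'orientation': array([[ 0.00933893,  0.99729583, -0.07289588],
       [-0.99954794,  0.00722689, -0.02918363],
       [-0.0285779 ,  0.07313547,  0.99691249]])}
{'fx': 297.3186396354542, 'fy': 297.3186396354542, 'cx': 254.87123292145267, 'cy': 192.2860734945083, 'mount': array([[-5.21703995e-04,  2.82658660e-01, -9.59220418e-01,
        -1.24636297e+02],
       [ 8.15753928e-04,  9.59220349e-01,  2.82658197e-01,
         7.08954791e+01],
       [ 9.99999531e-01, -6.35023913e-04, -7.31009001e-04,
        -2.03356972e-01],
       [ 0.00000000e+00,  0.00000000e+00,  0.00000000e+00,
         1.00000000e+00]])}
```

View pics/side0.png

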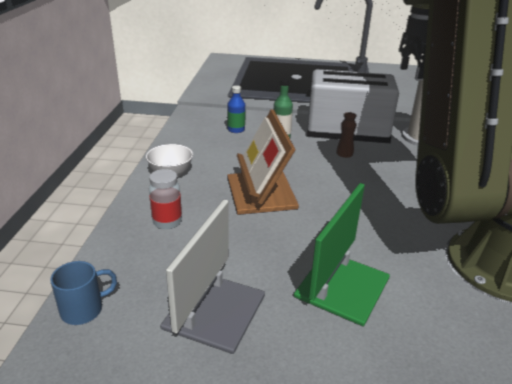

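View pics/top0.png

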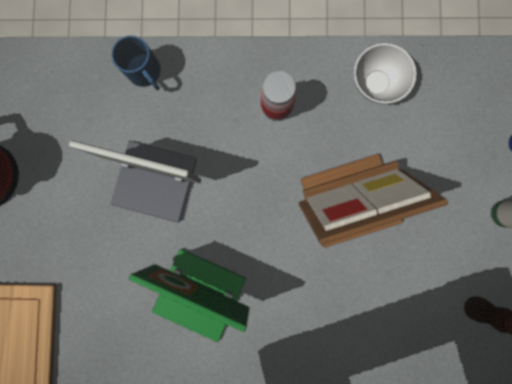

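The white panel with the grey foot fits: top (130,165), side (205,280). The green one, top (190,295), is the look-alike to ignore. The easel is at top (375,200) and the jar at (278,95). Next is one enlarged crop to confirm.

```bash
python3 - <<'E'
import cv2,numpy as np
t=cv2.imread("pics/top0.png")[130:230,60:210];s=cv2.imread("pics/side0.png")[200:350,155:275]
t=cv2.resize(t,None,fx=3,fy=3,interpolation=2);s=cv2.resize(s,None,fx=3,fy=3,interpolation=2)
o=np.zeros((450,810,3),np.uint8);o[:300,:450]=t;o[:,450:]=s
cv2.imwrite("pics/c.png",o[:,:800])
E
```

```text
(no output)
```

View pics/c.png

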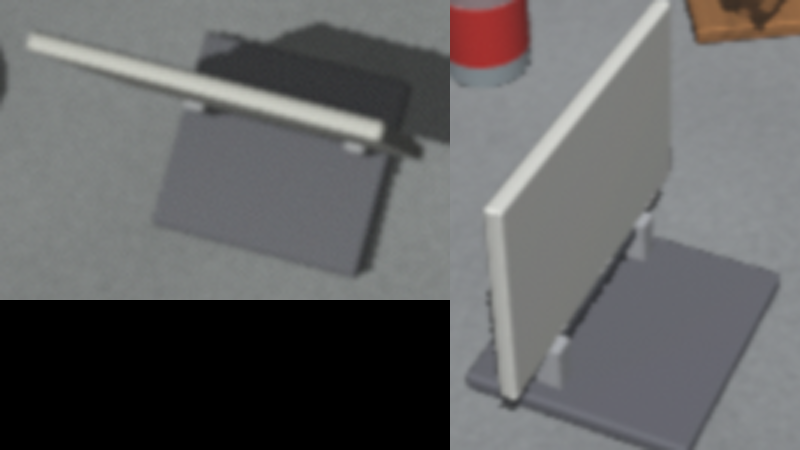

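Confirmed: a white panel with grey feet, seen from its back. I'll fit hinge position, yaw and lean to both views.

```bash
cat >h.py <<'E'
import numpy as np
from bench import arm
def proj(n,P):
    c=arm.get_calibration(n);q=c['orientation'].T@(P-c['xyz'])
    return np.array([c['cx']+c['fx']*q[0]/-q[2],c['cy']+c['fy']*q[1]/q[2]])
def frame(p):
    x,y,psi,l=p
    X=np.array([np.cos(psi),np.sin(psi),0]);Y=np.array([-X[1],X[0],0]);Z=np.array([0,0,1.])
    z=np.cos(l)*Z-np.sin(l)*X;xx=np.cos(l)*X+np.sin(l)*Z
    H=np.array([x,y,40.]);return H,X,Y,xx,z
def panel(p,a,b,c): H,X,Y,xx,z=frame(p);return H+150*z+a*xx+b*Y+c*z
def foot(p,a,b): H,X,Y,xx,z=frame(p);return H-[0,0,26]+a*X+b*Y
E
python3 - <<'E'
from h import *
from scipy.optimize import least_squares
T=lambda u,v:np.array([60+u/3,130+v/3]);S=lambda u,v:np.array([155+(u-450)/3,200+v/3])
ob=[("top",T(28,41),panel,(0,110,0)),("top",T(382,131),panel,(0,-110,0)),
("top",T(153,222),foot,(-100,80)),("top",T(357,275),foot,(-100,-80)),("top",T(410,83),foot,(50,-80)),
("side",S(501,212),panel,(-6,110,0)),("side",S(487,210),panel,(6,110,0)),("side",S(670,6),panel,(-6,-110,0)),
("side",S(516,393),panel,(-6,110,-145)),("side",S(778,275),foot,(-100,-80)),("side",S(690,446),foot,(-100,80)),("side",S(468,380),foot,(50,80))]
f=lambda p:np.concatenate([proj(n,g(p,*a))-m for n,m,g,a in ob])
for l0 in(0,):
    r=least_squares(f,[600,200,0,l0],x_scale=[10,10,.1,.1],loss='soft_l1');print(r.x,r.cost);print(f(r.x).reshape(-1,2).round(1))
p=r.x;print(panel(p,0,0,0),panel(p,0,110,0),panel(p,0,-110,0));H,X,Y,xx,z=frame(p);print(H,X,Y)
np.save("p.npy",p)
s=arm.observe();R=s['orientation'];print(R.T@(panel(p,0,0,0)-s['tool_pos']))
E
```

```text
[ 6.35459866e+02  2.32294860e+02 -2.37964744e-01  1.43834197e-02] 11.367320006820284
[[-0.6 -0. ]
 [ 0.6 -0.3]
 [-1.   0.4]
 [ 0.3  0.5]
 [ 0.  -1.2]
 [ 0.9  0.6]
 [-1.1 -0.8]
 [ 0.7 -2.4]
 [ 0.5  3.1]
 [ 1.1 -1.9]
 [-0.7  1. ]
 [-1.5 -2.1]]
[633.363225   232.80342306 189.98448406] [659.29299859 339.70359538 189.98448406] [607.43345142 125.90325074 189.98448406]
[635.45986641 232.29486039  40.        ] [ 0.97181975 -0.23572521  0.        ] [0.23572521 0.97181975 0.        ]
[  58.43595475  674.72691949 -558.1169141 ]
```

Call:
{"op": "arm_command", "data": {
  "motion": [
    [85, -5, 0, 0, -0.124],
    [85, -5, 0, 0, -0.124],
    [85, -5, 0, 0, -0.124],
    [85, -5, 0, 0, -0.124],
    [85, -5, 0, 0, -0.124],
    [85, -5, 0, 0, -0.124],
    [85, -5, 0, 0, -0.124],
    [85, -5, 0, 0, -0.124]
  ]
}}

```text
t: 0.77
tool_pos: [183.3, -518.4, 288.2]
orientation: [[-0.0, 0.231, 0.973], [0.001, 0.973, -0.231], [-1.0, 0.001, -0.0]]
ft_force: [0.1, 0.1, -0.2]
grip_width: 85.0
```

Call:
{"op": "arm_command", "data": {
  "motion": [
    [85, 0, 34, 10.5, 0],
    [85, 0, 34, 10.5, 0],
    [85, 0, 34, 10.5, 0],
    [85, 0, 34, 10.5, 0],
    [85, 0, 34, 10.5, 0],
    [85, 0, 34, 10.5, 0],
    [85, 0, 34, 10.5, 0],
    [85, 0, 34, 10.5, 0]
  ]
}}

```text
t: 1.43
tool_pos: [329.7, -272.5, 288.2]
orientation: [[-0.0, 0.237, 0.972], [0.0, 0.972, -0.237], [-1.0, 0.0, -0.0]]
ft_force: [1.5, -0.5, 0.7]
grip_width: 84.9
```

Call:
{"op": "arm_command", "data": {
  "motion": [
    [85, 0, 34, 10.5, 0],
    [85, 0, 34, 10.5, 0],
    [85, 0, 34, 10.5, 0],
    [85, 0, 34, 10.5, 0],
    [85, 0, 34, 10.5, 0],
    [85, 0, 34, 10.5, 0],
    [85, 0, 34, 10.5, 0],
    [85, 0, 34, 10.5, 0]
  ]
}}

```text
t: 2.1
tool_pos: [475.8, -27.9, 288.1]
orientation: [[-0.0, 0.237, 0.972], [0.0, 0.972, -0.237], [-1.0, -0.0, -0.0]]
ft_force: [0.4, -1.3, 0.3]
grip_width: 84.8
```

Call:
{"op": "arm_command", "data": {
  "motion": [
    [85, 0, 34, 10.5, 0],
    [85, 0, 34, 10.5, 0],
    [85, 0, 34, 10.5, 0],
    [85, 0, 34, 10.5, 0],
    [85, 0, 34, 10.5, 0],
    [85, 0, 25, 8, 0],
    [85, 0, 0, 0, 0],
    [85, 0, 0, 0, 0]
  ]
}}

```text
t: 2.77
tool_pos: [580.3, 146.3, 287.2]
orientation: [[-0.002, 0.235, 0.972], [-0.0, 0.972, -0.235], [-1.0, -0.001, -0.002]]
ft_force: [0.1, -0.6, -0.9]
grip_width: 84.7
```

```bash
cat >>h.py <<'E'
def status(lean):
    p=np.load("p.npy").copy();p[3]=lean
    s=arm.observe();R=s['orientation'];print(s['t'],s['tool_pos'].round(1),s['ft_force'].round(1),s['grip_width'],"\nto top, tool axes",(R.T@(panel(p,0,0,0)-s['tool_pos'])).round(1),"z.X",R[:,2]@frame(p)[1],R.round(3).tolist())
E
python3 - <<'E'
from h import *
import cv2
status(.0144)
im=arm.grab_frame("wrist");cv2.imwrite("pics/w1.png",im)
E
```

```text
2.7667 [580.3 146.3 287.2] [ 0.1 -0.6 -0.9] 84.65610391030584 
to top, tool axes [97.1 96.7 31.4] z.X 0.9999985507111239 [[-0.002, 0.235, 0.972], [-0.0, 0.972, -0.235], [-1.0, -0.001, -0.002]]
```

View pics/w1.png

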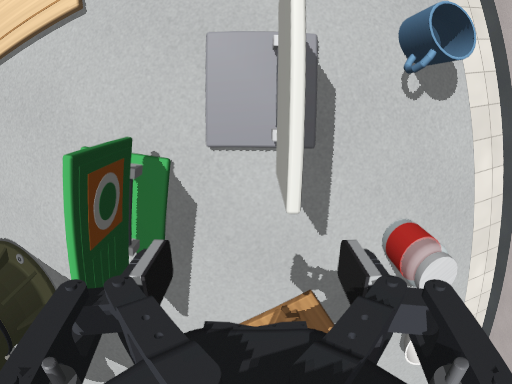

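The edge at (292,0)-(292,212) agrees with the fit to about 2 mm. I'm going above it and straddling it with the jaws. Since the tool can't tilt, the front finger will push it back.

Call:
{"op": "arm_command", "data": {
  "motion": [
    [50, 0, 14, 4.5, 0],
    [50, 0, 14, 4.5, 0],
    [50, 0, 14, 4.5, 0],
    [50, 0, 14, 4.5, 0],
    [50, 0, 14, 4.5, 0],
    [50, 0, 14, 4.5, 0],
    [50, 0, 12.5, 4, 0],
    [50, 0, 0, 0, 0]
  ]
}}

```text
t: 3.48
tool_pos: [633.5, 232.1, 288.0]
orientation: [[-0.0, 0.237, 0.972], [0.0, 0.972, -0.237], [-1.0, -0.0, -0.0]]
ft_force: [0.3, -0.2, -0.1]
grip_width: 49.9
```

Call:
{"op": "arm_command", "data": {
  "motion": [
    [50, 15, 0, 0, 0],
    [50, 15, 0, 0, 0],
    [50, 15, 0, 0, 0],
    [50, 12, 0, 0, 0],
    [50, 10, 0, 0, 0],
    [50, 10, 0, 0, 0],
    [50, 0, 0, 0, 0],
    [50, 0, 0, 0, 0]
  ]
}}

```text
t: 4.15
tool_pos: [633.2, 231.5, 211.3]
orientation: [[-0.0, 0.237, 0.972], [-0.0, 0.972, -0.237], [-1.0, -0.0, -0.0]]
ft_force: [-0.2, -0.4, -0.2]
grip_width: 50.0
```

```bash
python3 - <<'E'
from h import *
import cv2
status(.0144)
a=arm.grab_frame("wrist");b=arm.grab_frame("side")[150:342,120:312]
cv2.imwrite("pics/w2.png",np.hstack([cv2.resize(a[:,100:412],(400,492)),cv2.resize(b,(400,400))[:400].copy() if 0 else cv2.resize(b,(400,492))]))
E
```

```text
4.15 [633.2 231.5 211.3] [-0.2 -0.4 -0.2] 50.012549504107 
to top, tool axes [21.3  1.3 -0.1] z.X 0.9999992250452601 [[-0.0, 0.237, 0.972], [-0.0, 0.972, -0.237], [-1.0, -0.0, -0.0]]
```

View pics/w2.png

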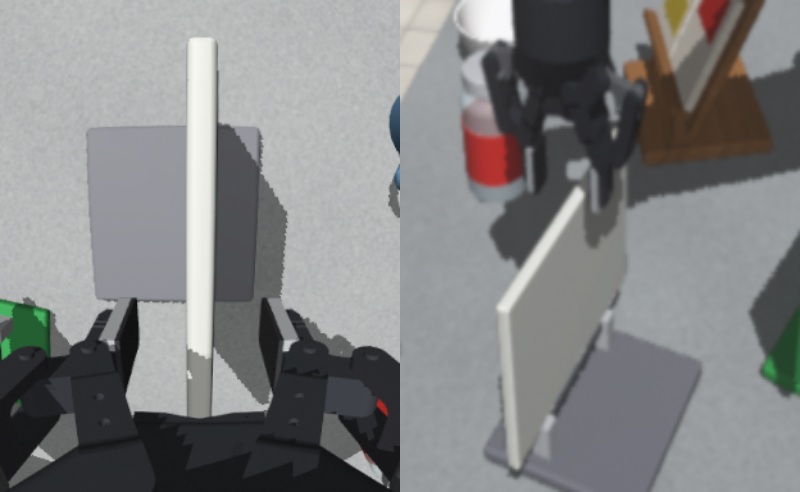

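The jaws straddle the top edge, centred: edge at (202,200) in the left half, pads at (122,335) and (275,335). Now descend and push back, stopping a little short of 30°.

Call:
{"op": "arm_command", "data": {
  "motion": [
    [50, 10, 0, 0, 0],
    [50, 10, 0, 0, 0],
    [50, 8, 0, 0, 0],
    [50, 0, 0, 0, 0],
    [50, 0, 0, -6, 0],
    [50, 0, 0, -6, 0],
    [50, 0, 0, -4, 0],
    [50, 0, 0, 0, 0]
  ]
}}

```text
t: 4.92
tool_pos: [617.0, 236.1, 184.0]
orientation: [[0.001, 0.236, 0.972], [0.0, 0.972, -0.236], [-1.0, 0.0, 0.001]]
ft_force: [-0.2, -0.2, -0.1]
grip_width: 49.9
```

Call:
{"op": "arm_command", "data": {
  "motion": [
    [50, 1, 0, -6, 0],
    [50, 1, 0, -6, 0],
    [50, 1, 0, -6, 0],
    [50, 1, 0, -6, 0],
    [50, 1, 0, -6, 0],
    [50, 1, 0, -6, 0],
    [50, 1, 0, -4, 0],
    [50, 0, 0, 0, 0]
  ]
}}

```text
t: 5.58
tool_pos: [577.8, 245.4, 176.0]
orientation: [[-0.001, 0.236, 0.972], [-0.0, 0.972, -0.236], [-1.0, -0.0, -0.001]]
ft_force: [0.7, -0.1, -0.2]
grip_width: 49.7
```

Call:
{"op": "arm_command", "data": {
  "motion": [
    [50, 1, 0, -5, 0],
    [50, 1, 0, -5, 0],
    [50, 1, 0, -5, 0],
    [50, 1, 0, -2, 0],
    [50, 1, 0, -1, 0],
    [50, 0, 0, 0, 0],
    [50, 0, 0, 0, 0],
    [50, 0, 0, 0, 0]
  ]
}}

```text
t: 6.25
tool_pos: [561.2, 249.3, 171.2]
orientation: [[-0.001, 0.237, 0.972], [0.0, 0.972, -0.237], [-1.0, -0.0, -0.001]]
ft_force: [0.6, 0.7, 0.0]
grip_width: 50.1
```

```bash
python3 - <<'E'
from h import *
import cv2
status(.48)
b=arm.grab_frame("side")[180:350,120:320];t=arm.grab_frame("top")[120:240,50:220]
o=np.zeros((600,800,3),np.uint8);o[:510,:600]=0
o=np.zeros((510,800,3),np.uint8);o[:408,:480]=cv2.resize(b,(480,408));o[:226,480:]=cv2.resize(t,(320,226))
cv2.imwrite("pics/s3.png",o)
E
```

```text
6.25 [561.2 249.3 171.2] [0.6 0.7 0. ] 50.13642192990562 
to top, tool axes [-1.9  1.   6.9] z.X 0.9999992618869774 [[-0.001, 0.237, 0.972], [0.0, 0.972, -0.237], [-1.0, -0.0, -0.001]]
```

View pics/s3.png

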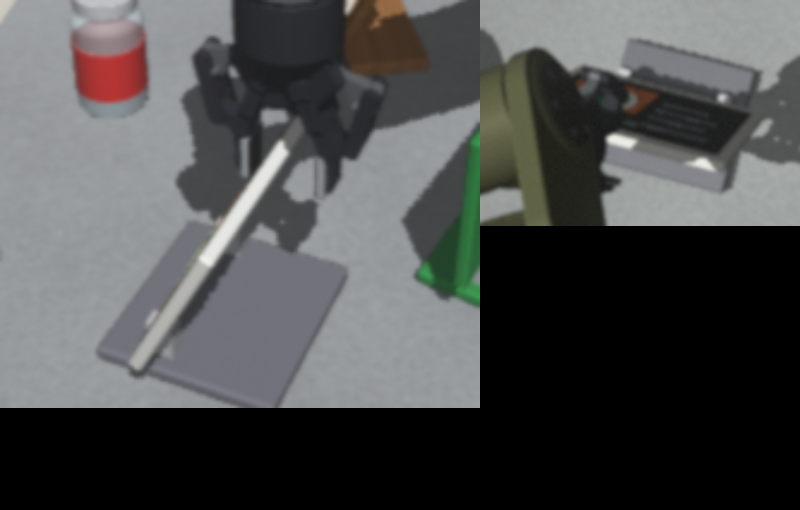

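Call:
{"op": "arm_command", "data": {
  "motion": [
    [50, 0.3, 0, -3, 0],
    [50, 0.3, 0, -3, 0],
    [50, 0, 0, -2, 0],
    [50, 0, 0, 0, 0],
    [50, 0, 0, 0, 0],
    [50, 0, 0, 6, 0],
    [50, 0, 0, 6, 0],
    [50, 0, 0, 4, 0]
  ]
}}

```text
t: 7.02
tool_pos: [569.8, 247.2, 170.6]
orientation: [[-0.0, 0.237, 0.972], [0.0, 0.972, -0.237], [-1.0, 0.0, -0.0]]
ft_force: [-0.0, -0.2, 0.3]
grip_width: 49.8
```

Call:
{"op": "arm_command", "data": {
  "motion": [
    [50, -10, 0, 0, 0],
    [50, -15, 0, 0, 0],
    [50, -15, 0, 0, 0],
    [50, -20, 0, 0, 0],
    [50, -20, 0, 0, 0],
    [50, -10, 0, 0, 0],
    [50, 0, 0, 0, 0],
    [50, 0, 0, 0, 0]
  ]
}}

```text
t: 7.68
tool_pos: [569.1, 247.4, 260.5]
orientation: [[0.0, 0.237, 0.972], [0.0, 0.972, -0.237], [-1.0, 0.0, 0.0]]
ft_force: [-0.0, -0.8, -1.1]
grip_width: 50.3
```

```bash
python3 - <<'E'
from h import *
import cv2
status(.5)
b=arm.grab_frame("side");cv2.imwrite("pics/side4.png",b);b=b[200:350,150:280]
t=arm.grab_frame("top")
cv2.imwrite("pics/top4.png",t);t=t[125:225,60:190]
o=np.zeros((450,780,3),np.uint8);o[:,:390]=cv2.resize(b,None,fx=3,fy=3,interpolation=2);o[:300,390:]=cv2.resize(t,None,fx=3,fy=3,interpolation=2)
cv2.imwrite("pics/c4.png",o)
E
```

```text
7.6833 [569.1 247.4 260.5] [-0.  -0.8 -1.1] 50.3492830207019 
to top, tool axes [88.9  1.  -3.9] z.X 0.9999993933656315 [[0.0, 0.237, 0.972], [0.0, 0.972, -0.237], [-1.0, 0.0, 0.0]]
```

View pics/c4.png

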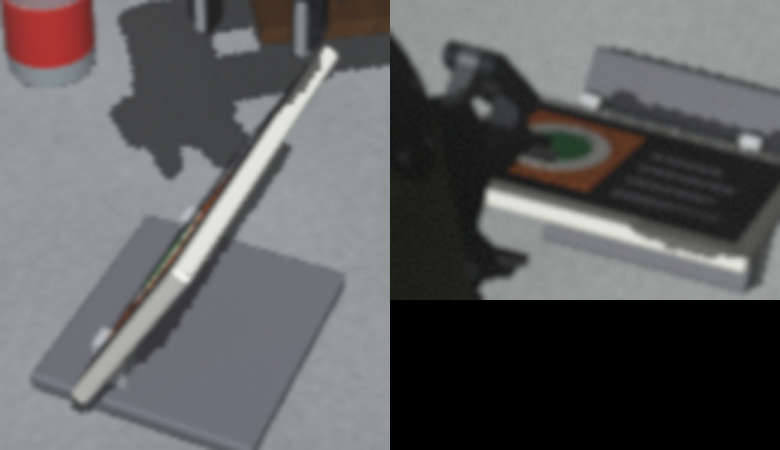

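The picture shows the panel standing free, leaning back; the near end face runs from about (180,277) to (80,402) in the side crop. I'll fit the lean jointly with the first observations.

```bash
python3 - <<'E'
from h import *
from scipy.optimize import least_squares
T0=lambda u,v:np.array([60+u/3,130+v/3]);S0=lambda u,v:np.array([155+(u-450)/3,200+v/3])
T=lambda u,v:np.array([60+(u-390)/3,125+v/3]);S=lambda u,v:np.array([150+u/3,200+v/3])
ob=[(0,"top",T0(28,41),panel,(0,110,0)),(0,"top",T0(382,131),panel,(0,-110,0)),
(0,"top",T0(153,222),foot,(-100,80)),(0,"top",T0(357,275),foot,(-100,-80)),(0,"top",T0(410,83),foot,(50,-80)),
(0,"side",S0(501,212),panel,(-6,110,0)),(0,"side",S0(487,210),panel,(6,110,0)),(0,"side",S0(670,6),panel,(-6,-110,0)),
(0,"side",S0(516,393),panel,(-6,110,-145)),(0,"side",S0(778,275),foot,(-100,-80)),(0,"side",S0(690,446),foot,(-100,80)),(0,"side",S0(468,380),foot,(50,80)),
(1,"side",S(173,272),panel,(6,110,0)),(1,"side",S(187,281),panel,(-6,110,0)),(1,"side",S(88,407),panel,(-6,110,-145)),(1,"side",S(72,397),panel,(6,110,-145)),
(1,"side",S(337,58),panel,(-6,-110,0)),(1,"side",S(325,48),panel,(6,-110,0)),(1,"top",T(748,264),panel,(0,-110,0))]
def P(q,k): return [*q[:3],q[3+k]]
# q[5:9]: pixel bias per camera (calibration error)
def f(q,bias=True):
    b={"top":q[5:7],"side":q[7:9]}
    return np.concatenate([proj(n,g(P(q,k),*a))+b[n]-m for k,n,m,g,a in ob]+[q[5:]/2.])
r=least_squares(f,[635,232,-.24,0,.5,0,0,0,0],x_scale=[10,10,.1,.1,.1,1,1,1,1],loss='soft_l1')
print(r.x.round(3),r.cost,np.sqrt(np.linalg.inv(r.jac.T@r.jac)[4,4]));print(f(r.x)[:-4].reshape(-1,2).round(1).tolist())
p0=np.load("p.npy")
for n in("side","top"):
    o=[x for x in ob if x[0]==1 and x[1]==n]
    rr=least_squares(lambda l:np.concatenate([proj(n,g([*r.x[:3],l[0]],*a))+(r.x[5:7] if n=="top" else r.x[7:9])-m for k,n,m,g,a in o]),[.5]);print(n,rr.x)
E
```

```text
[ 6.35655e+02  2.27667e+02 -2.42000e-01  1.20000e-02  5.08000e-01
 -2.19300e+00  1.85000e-01 -2.26000e-01  2.76800e+00] 14.617469264269802 0.009859339698926255
[[-0.1, -0.4], [1.0, -0.1], [-1.3, 0.4], [0.0, 0.7], [-0.1, -0.9], [0.9, 1.3], [-1.1, -0.1], [0.8, -0.9], [0.7, 3.7], [1.1, -0.6], [-0.8, 1.7], [-1.2, -1.3], [-0.1, -0.9], [1.4, 0.7], [-0.7, 0.7], [-0.9, -0.1], [0.6, -0.7], [-0.4, -1.1], [0.7, 0.2]]
side [0.50767029]
top [0.50735512]
```

Both views give 0.508 rad (29.1°), and the contact geometry gives about 0.50. I'll nudge it 2 mm further.

Call:
{"op": "arm_command", "data": {
  "motion": [
    [50, 15, 0, 0, 0],
    [50, 20, 0, 0, 0],
    [50, 20, 0, 0, 0],
    [50, 15, 0, 0, 0],
    [50, 10, 0, 0, 0],
    [50, 10, 0, 0, 0],
    [50, 0, 0, 0, 0],
    [50, 0, 0, 0, 0]
  ]
}}

```text
t: 8.45
tool_pos: [569.1, 247.4, 170.6]
orientation: [[-0.0, 0.237, 0.972], [-0.0, 0.972, -0.237], [-1.0, -0.0, -0.0]]
ft_force: [-0.7, 1.2, 0.5]
grip_width: 50.1
```

Call:
{"op": "arm_command", "data": {
  "motion": [
    [50, 0, 0, -5, 0],
    [50, 0, 0, -5, 0],
    [50, 0, 0, -4, 0],
    [50, 0, 0, -2, 0],
    [50, 0, 0, -1, 0],
    [50, 0, 0, -1, 0],
    [50, 0, 0, 0, 0],
    [50, 0, 0, 0, 0]
  ]
}}

```text
t: 9.12
tool_pos: [551.8, 251.7, 171.0]
orientation: [[0.001, 0.237, 0.972], [0.0, 0.972, -0.237], [-1.0, 0.0, 0.001]]
ft_force: [2.5, -0.5, 1.1]
grip_width: 49.9
```

Call:
{"op": "arm_command", "data": {
  "motion": [
    [50, 0, 0, 6, 0],
    [50, 0, 0, 6, 0],
    [50, 0, 0, 5, 0],
    [50, -10, 0, 0, 0],
    [50, -20, 0, 0, 0],
    [50, -20, 0, 0, 0],
    [50, -20, 0, 0, 0],
    [50, -20, 0, 0, 0]
  ]
}}

```text
t: 9.78
tool_pos: [568.1, 247.5, 262.3]
orientation: [[0.0, 0.237, 0.972], [0.0, 0.972, -0.237], [-1.0, 0.0, 0.0]]
ft_force: [0.2, -0.7, 0.1]
grip_width: 50.0
```

Call:
{"op": "arm_command", "data": {
  "motion": [
    [50, -10, -30, 0, 0],
    [50, 0, -34, 0, 0],
    [50, 0, -34, 0, 0],
    [50, 0, -34, 0, 0],
    [50, 0, -34, 0, 0],
    [50, 0, -34, 0, 0],
    [50, 0, -20, 0, 0],
    [50, 0, 0, 0, 0]
  ]
}}

```text
t: 10.45
tool_pos: [515.4, 30.8, 271.7]
orientation: [[0.001, 0.24, 0.971], [-0.0, 0.971, -0.24], [-1.0, -0.0, 0.001]]
ft_force: [-0.2, 1.3, -0.3]
grip_width: 50.1
```

```bash
python3 - <<'E'
from h import *
import cv2
b=arm.grab_frame("side");b=b[200:350,150:280]
t=arm.grab_frame("top")
t=t[60:260,60:450]
o=np.zeros((450,780,3),np.uint8);o[:,:390]=cv2.resize(b,None,fx=3,fy=3,interpolation=2);o[:200,390:]=t
c=arm.grab_frame("side");o[200:450,390:]=c[80:330,120:510]
cv2.imwrite("pics/c5.png",o)
E
```

```text
(no output)
```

View pics/c5.png

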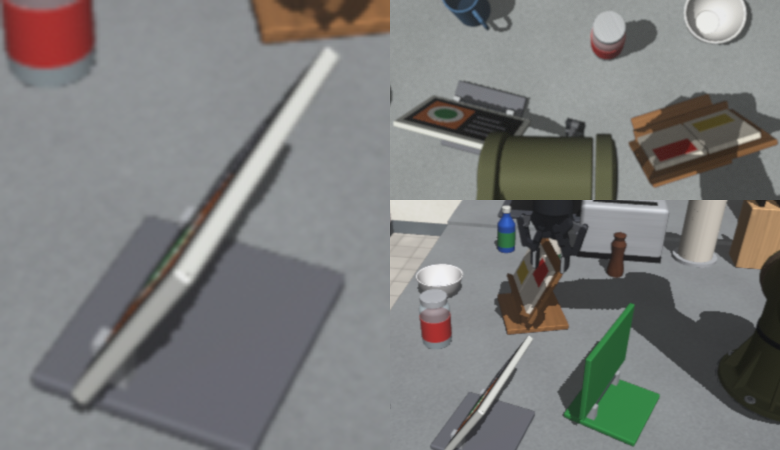

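```bash
python3 -c "
from bench import arm
s=arm.observe();print(s['t'],s['ft_force'],s['tool_pos']);print(arm.sign_off())"
```

```text
10.6 [-0.10801794 -0.11410988 -0.51620036] [516.19121483  34.06349886 271.20008914]
the job is handed in; nothing more can be done
None
```

I leaned the white recipe screen back to about 30° and let go. It stands by itself, and I handed the job in at 10.6 s. The tool could not tilt, so instead of pinching the edge I straddled it with open jaws and pushed with the finger on the picture side.

- **Lean:** after the first push, a fit to the side and top views gave 0.508 rad (29.1°), and the contact geometry gave about 0.50. I then pushed 2 mm further. In the last picture the top corner had moved on by about 1 pixel, which I read as about 0.52 rad. I did not redo the fit after that push, so allow about a degree either way.
- **Fit quality:** most image points matched within about 1.5 pixels. One bottom corner in the first side view was off by 3 to 4 pixels.
- **Easel and jar:** the last pictures show them where they were. I checked this by eye and took no measurements.
- **Forces:** no force reading at the end of a move was above about 3 N. The gripper was clear of everything at hand-in.

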